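# Oil a spinning bolt, then hold its hidden head

## Task

The nut runner on the chair bracket only drags the bolt round with the nut. Pick up the oil can, point its spray tube at the bolt head in the gap behind the bracket, with the tip on the gap's side of the bracket and a few centimetres from the head, hold it steady there for a good second and stand the can back upright on the bench. Then reach down into the gap, take the bolt head squarely between the fingers so that it stops turning, and finish while still holding it; leave the other things on the bench alone.

Things in the scene. Friction and masses are not known exactly. Their poses are not given: they have to be found in the camera images.
- chair_frame: Repair fixture fixed to the bench: plywood base board 300 x 130 x 18 mm (x -205 to 95, y -65 to 65 mm) with an upright steel bracket and, parallel to it, a wooden rail, a 54 mm gap between. Origin: bench level, below the middle of the bracket face that looks into the gap. x points from that face across the gap to the rail, y along the gap (open at both ends and on top), z up.
- bracket_top (a point): Middle of the top edge of the steel bracket's gap-side face, 128 mm above the bench. The bracket is an upright plate 100 mm wide (along y) and 6 mm thick, with a low foot away from the gap.
- rail_top (a point): Middle of the wooden rail's top face, 118 mm above the bench. The rail is 130 mm long (along y) and 34 mm thick; its gap-side face lies 54 mm from the bracket.
- runner (a point): Middle of the grey nut runner, clamped to the board on the bracket's other side with its socket on the nut: 50 mm thick, lying along the frame's x, axis 100 mm above the bench, from the bracket to x = -160 mm of the frame.
- bolt_hex: Hexagonal steel bolt head in the gap: 24 mm across flats, 27.7 mm across corners, 18 mm long along the bolt. Origin at its centre: mid gap, 25 mm from the bracket face, 100 mm above the bench. x along the bolt axis (= x of the chair frame), about which it turns. A 20 mm round shank joins it to the bracket.
- bolt (a joint): Turning angle of the bolt (rad). The nut runner drags it round at about 0.5 rad/s with some 0.15 N m as long as nobody holds the head; a firm grip stalls it, and it does not matter at which angle. At 0 and every pi/3 two flats are upright, facing along the frame's +y and -y.
- oil_can: Upright aluminium spray can, loose, 0.15 to 0.31 kg: body 44 mm across and straight to 108 mm height, sloping shoulder to 119 mm, black spray head (18 mm wide) on top to 133 mm. Origin: centre of its underside, z up. A rigid black spray tube (6 mm) leaves the head at 127 mm height along the can's +x, bends 45 degrees down 36 mm out and ends at x = 62, z = 101 mm.
- straw: Sloping end of the spray tube, rigid with the can. Origin at its open tip (can frame x = 62, y = 0, z = 101 mm); its x axis is the direction of spraying, 45 degrees down and outward with the can upright (can frame 0.707, 0, -0.707).
- thread_spool: Bystander, loose, to be left alone. White plastic thread spool, 52 mm wide, 60 mm tall. Origin at the centre of its underside as it stood upright.
- glue_jar: Bystander, loose, to be left alone. White jar with grey cap, 66 mm wide, 90 mm tall. Origin at the centre of its underside as it stood upright.
- screwdriver: Bystander, loose, to be left alone. Black-handled screwdriver lying down.
- hammer: Bystander, loose, to be left alone. Hammer lying down.
- wood_block: Bystander, loose, to be left alone. Offcut of light wood, 90 x 45 x 30 mm.
- tack_tin: Bystander, loose, to be left alone. Steel tin, 60 mm wide, 55 mm tall. Origin at the centre of its underside as it stood upright.
- tape_roll: Bystander, loose, to be left alone. Card ring of tape, 96 mm wide, 25 mm tall. Origin at the centre of its underside as it stood upright.
Not all that is in view belongs to the job. What is shaped like the oil_can but brown or green is not meant.

How it is judged (in metres and radians):
On the way, in this order (a step that is already met when the one before it is completed fails the run):
1. the lifted can's spray tube is aimed at the bolt head from the gap's side and held steady 0.8 s (spray line within 12 mm of the head's centre, tip 12 to 100 mm away) (x of bolt_hex in the frame of straw between 0.012 and 0.1 m and y of bolt_hex in the frame of straw between -0.012 and 0.012 m and z of bolt_hex in the frame of straw between -0.012 and 0.012 m and x of straw in the frame of chair_frame above 0 m and height (world z) of oil_can above 0.008 m and contact force between oil_can and the fingers above 1 N and linear speed of oil_can below 0.03 m/s and angular speed of oil_can below 0.3 rad/s), for 0.8 s.
2. the can stands upright on the bench again, let go (height (world z) of oil_can below 0.004 m and angle between oil_can's own z axis and vertical below 0.1 rad and contact force between oil_can and the fingers below 0.1 N and linear speed of oil_can below 0.02 m/s), for 0.2 s.
3. the bolt head is between the fingers and has stopped turning (contact force between bolt_hex and the fingers above 4 N and distance between the grasp point and bolt_hex below 0.02 m and velocity of joint bolt between -0.05 and 0.05 rad/s), for 0.3 s.
At the end, for the whole second after the job is handed in: The bolt head is held between the fingers (grip point within 20 mm of its centre, more than 4 N of contact) and turns slower than 0.05 rad/s, while the oil can stands upright on the bench (within 0.1 rad), untouched and at rest (all of step 2 and all of step 3); the arm keeps its last pose, push and grip.
It fails at once if a bystander is moved by more than 30 mm (distance of any of thread_spool, glue_jar, screwdriver, hammer, wood_block, tack_tin, tape_roll from where it was at the start of the episode above 0.03 m).
It fails at once if the oil can is tipped by more than 75 degrees (angle between oil_can's own z axis and vertical above 1.3 rad).
It also fails if it takes over 61 s, if anything falls off the work surface, if the arm or the gripper's body presses on something with over 40 N, if the wrist force passes 120 N, or if a joint passes its speed limit or range.

## Robot

A 6-joint arm with a two-finger parallel gripper is mounted at the origin on the work surface. World frame = base frame: x ahead of the robot, y to its left, z up, the work surface at z = 0. Lengths are in mm, angles in rad, forces in N, time in s.
With the tool pointing down it reaches from about 400 to 925 mm from the base axis. Payload 12.5 kg.
Tool frame: the origin (TCP) lies on the centre line of the jaws, within the pads' length; the fingertips stand 19 mm ahead of it and the grasp point (between the pads) is the TCP; y points along the fingers, x is the direction in which the jaws open and shut, and the axes are right-handed (so a half turn about y gives the same grasp; the last joint's range is limited). The gripper opens to 95 mm and grips with 3 to 60 N. Pads are 20 mm wide; open, the fingers measure 119 mm over their backs; the gripper's body (75 mm by 180 mm) begins 59 mm behind the grasp point.
Start: joints at [1.184, 0.491, 1.559, -0, 1.092, -0.106], TCP at [173.185, 600.543, 233.661] pointing down, gripper open.
Joint ranges: [-3.1, 3.1], [-0.84, 2.19], [0.05, 2.79], [-1.13, 4.28], [0.06, 2.93], [-2.69, 2.69]. Speed limits (rad/s): [2.22, 2.22, 2.79, 3.14, 3.14, 3.14].

## Interface

Orientations are given as [roll, pitch, yaw] about the fixed x, y, z axes, in that order (R = Rz(yaw) Ry(pitch) Rx(roll)).
In Python, from cell import env gives the robot as it stands. The module is installed in compiled form; this text tells all that it offers.
- The arm moves only by the tool move_arm, never from a script. Its argument "rows" is a list of rows, each an object of numbers: "tx", "ty", "tz": the shift along the tool's x, y, z in cm; "rx", "ry", "rz": the turn, a rotation vector about the tool's x, y, z in rad; "grip": the opening in per cent of the stroke, from 0 (shut) to 100 (fully open). In form: [{"tx": .., "ty": .., "tz": .., "rx": .., "ry": .., "rz": .., "grip": ..}, ...]. A call has 1 to 10 rows; each row shifts and turns the commanded pose from where the row before left it, along the tool's axes as they then stand; what a row does not reach is not made up. A row lasts 1/12 s, in which the tool goes at most 41.7 mm and 7.16 degrees, less where a joint would pass 70% of its speed; a pose out of reach is approached as far as the arm can. A call is refused whole if a number of a shift passes 4.17 or a number of a turn 0.125, either way. A call with a gripper value outside its range is refused whole. The fingers move at their own pace and stop on an object; the grip force is fixed at half the most. Time passes only in rows, so rows that do not move let the fingers close. It gives the time, the measured TCP pose, the force and the opening at its end, in the units of the state.
- env.state(): the state, without advancing time (a new reading comes with each control period).
- env.read_camera(name): name is "side" or "top" or "wrist"; returns (picture, depth): 384x512x3 uint8, blue, green, red; 384x512 float32, mm along the optical axis (not along the pixel's ray), 0 where there is no reading.
- env.calibration(name): a dict with "vertical_fov" (degrees; the focal length in pixels is half the picture's height over the tangent of half this angle, whatever the lens; pixels are square), "cx", "cy" (the principal point, pixels), "dist" ([k1, k2, p1, p2, k3] as OpenCV has them; the pictures are not rectified), "eye" and "rotation" of the camera in the world. Camera axes: x right, y up, looking along -z (the intrinsics and any distortion apply to the point x, -y, -z); pixel columns grow to the right and rows downward; lengths in mm; the calibration is good to about 2 mm. A picture is of the moment at which its call begins: read the wrist's pose just before it. calibration takes no time and is no camera call; for the wrist camera it gives the pose at the moment of the call.
- env.job_done(): hands the job in, once; it reports no verdict.
The state is a dict: "t": time; "joints": joint angles; "qvel": joint speeds; "tau": joint torques, N m; "eef_pos": TCP position; "tcp_rot": TCP orientation; "ft_force": force on the tool from outside, world axes, zero at the start; "moment": the same for the moment, N m; "opening": opening from 0.0 (shut) to 1.0 (fully open).
Only numpy, scipy, OpenCV 4.12 (cv2) and the standard library are available. Lean on these libraries where they do the work, as an engineer would, in place of code of your own. Each camera call takes 0.05 s, during which the arm holds its last target.

## Working session

There is one attempt and no reset: what is moved stays moved. The work goes in short steps, Python scripts to look and compute and a tool call to move; the robot and the scene stay as the last step left them, time stands still between calls to the robot, and variables do not carry over. Pictures are saved under pics/ and viewed, and the job is handed in when it is done.

Besides the shell and the picture viewer there is one more tool, called after ">>>" in YAML: its name, and indented under it one key for each argument. move_arm: Moves the arm, as the interface text tells. Its arguments: {"type":"object","properties":{"rows":{"type":"array"}},"required":["rows"]}

```bash
mkdir -p pics
cat > h.py <<'E'
import numpy as np,cv2
from cell import env
def snap(n,tag):
    c=env.calibration(n); im,d=env.read_camera(n)
    np.savez(f'{tag}.npz',im=im,d=d,**{k:np.array(v) for k,v in c.items()})
    cv2.imwrite(f'pics/{tag}.png',im); return c,im,d
def load(tag):
    z=np.load(f'{tag}.npz'); c={k:z[k] for k in z.files if k not in('im','d')}
    return c,z['im'],z['d']
def K(c):
    f=192/np.tan(np.radians(float(c['vertical_fov']))/2)
    return np.array([[f,0,float(c['cx'])],[0,f,float(c['cy'])],[0,0,1]]),np.array(c['dist'],float)
def ray(c,uv):
    k,d=K(c); p=cv2.undistortPoints(np.array(uv,float).reshape(-1,1,2),k,d).reshape(-1,2)
    v=np.c_[p[:,0],-p[:,1],-np.ones(len(p))]
    return np.array(c['eye'],float),v@np.array(c['rotation'],float).T   # depth-normalised
def onz(c,uv,z):
    e,v=ray(c,uv); return e+v*((z-e[2])/v[:,2])[:,None]
def pts(c,d,uv):
    e,v=ray(c,uv); uv=np.array(uv,int).reshape(-1,2); return e+v*d[uv[:,1],uv[:,0]][:,None]
def proj(c,P):
    R=np.array(c['rotation'],float); q=(np.array(P,float).reshape(-1,3)-np.array(c['eye'],float))@R
    q=q*[1,-1,-1]; k,d=K(c); return cv2.projectPoints(q,np.zeros(3),np.zeros(3),k,d)[0].reshape(-1,2)
E
python3 - <<'E'
from h import *
print(env.state())
for n in('side','top','wrist'):
    c,im,d=snap(n,n+'0'); print(n,c)
E
```

```text
{'t': 0.0, 'joints': array([ 1.18440088e+00,  4.91550527e-01,  1.55943604e+00,  1.41502976e-05,
        1.09166336e+00, -1.05597913e-01]), 'qvel': array([ 1.42028674e-03, -4.39142427e-04, -3.74178608e-04, -8.61833711e-04,
        7.54167310e-04, -6.84136500e-05]), 'tau': array([-3.28321194e-04, -6.12641358e+01, -2.58181965e+01,  6.92670979e-02,
        4.81551338e-02, -1.08031572e-04]), 'eef_pos': array([173.09654887, 600.33613983, 233.07195668]), 'tcp_rot': array([-1.57067241e+00,  1.05006681e-03,  1.28999233e+00]), 'ft_force': array([-0.15757966,  0.79177517,  0.3607714 ]), 'moment': array([-0.02198958, -0.00263725,  0.0311547 ]), 'opening': 0.9979774020890109}
side {'vertical_fov': 55.19543166331166, 'cx': 260.44482588471266, 'cy': 194.59869108131343, 'dist': array([0.0122355, 0.       , 0.       , 0.       , 0.       ]), 'eye': array([ 190.22119023, -758.64499839,  637.45050013]), 'rotation': array([ 0.99506975, -0.00297535, -0.43027569])}
top {'vertical_fov': 55.88721281836621, 'cx': 253.2227434881526, 'cy': 191.26089807837602, 'dist': array([-0.10092891,  0.        ,  0.        ,  0.        ,  0.        ]), 'eye': array([ 340.02149799,   -9.02839502, 1108.54847849]), 'rotation': array([ 0.19088208,  0.01345299, -1.57590775])}
wrist {'vertical_fov': 59.4940501089767, 'cx': 252.30108639764043, 'cy': 193.99635980194415, 'dist': array([-0.09352966,  0.        ,  0.        ,  0.        ,  0.        ]), 'eye': array([ 91.89015755, 623.62634589, 382.51054118]), 'rotation': array([-2.98655153e-01,  1.18750158e-03,  1.29052475e+00])}
```

```bash
sed -i "s/^import.*/&\nfrom scipy.spatial.transform import Rotation as Ro/; s/np.array(c\['rotation'\],float)/rot(c['rotation'])/" h.py
cat >> h.py <<'E'
def rot(r): return Ro.from_euler('xyz',np.array(r,float)).as_matrix()
E
python3 - <<'E'
from h import *
for n in('side','top','wrist'):
    c,im,d=load(n+'0'); print(n,onz(c,[[256,192],[100,300]],0), pts(c,d,[[256,192],[100,300]]))
E
```

```text
side [[ 594.96644416  153.03292676    0.        ]
 [ 102.06902437 -108.37216398    0.        ]] [[ 5.95813596e+02  1.54941113e+02 -1.33421501e+00]
 [ 1.02062753e+02 -1.08325902e+02 -4.53501511e-02]]
top [[551.91041579  -3.85755782   0.        ]
 [220.34063284 473.59932617   0.        ]] [[ 5.51897165e+02 -3.85788120e+00  6.93273223e-02]
 [ 2.20229768e+02  4.74046404e+02 -1.02689282e+00]]
wrist [[203.75879742 595.5293716    0.        ]
 [293.06348458 348.7256406    0.        ]] [[204.24821609 595.406449    -1.67346094]
 [132.05558209 568.74082156 306.14008738]]
```

View pics/side0.png

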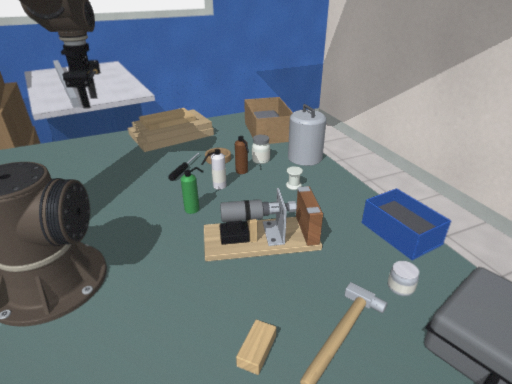

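View pics/top0.png

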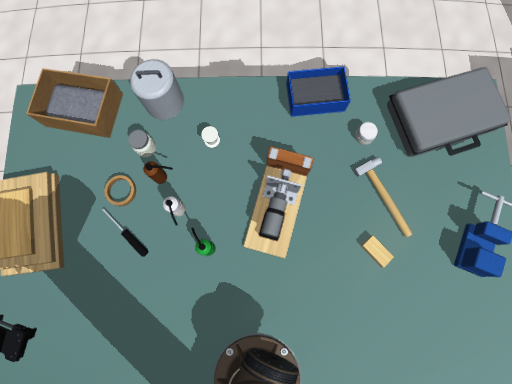

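View pics/wrist0.png

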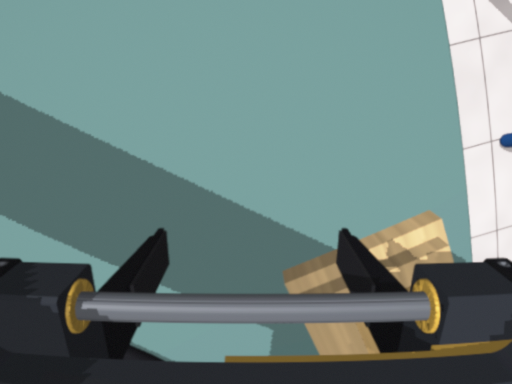

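The side view shows three spray cans: green (190,192), brown (241,156) and silver-white (219,170). In the top view they are at (205,247), (155,172) and (173,206). The silver-white one fits "aluminium with black head", since brown and green are excluded. The frame is at about (280,205) in the top view, with its rail at (290,160). I'll enlarge both areas to confirm.

Run:
```python
from h import *
_,t,_=load('top0');_,s,_=load('side0')
a=cv2.resize(t[140:265,95:225],(520,500),interpolation=cv2.INTER_CUBIC)
b=cv2.resize(s[120:260,160:340],(720,560),interpolation=cv2.INTER_CUBIC)
g=cv2.resize(t[140:265,235:325],(432,600),interpolation=cv2.INTER_CUBIC)
cv2.imwrite('pics/a.png',a);cv2.imwrite('pics/b.png',b);cv2.imwrite('pics/g.png',g)
```

```text
(no output)
```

View pics/a.png

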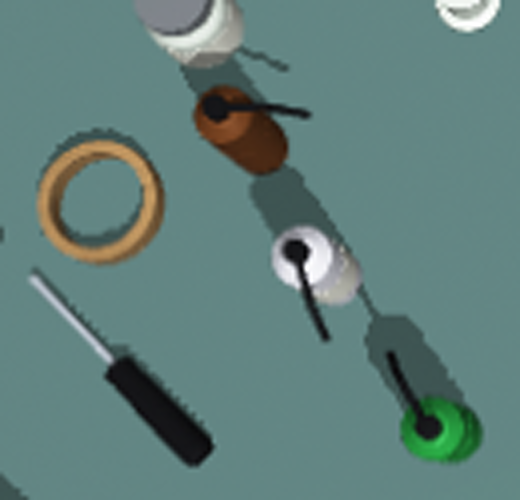

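View pics/b.png

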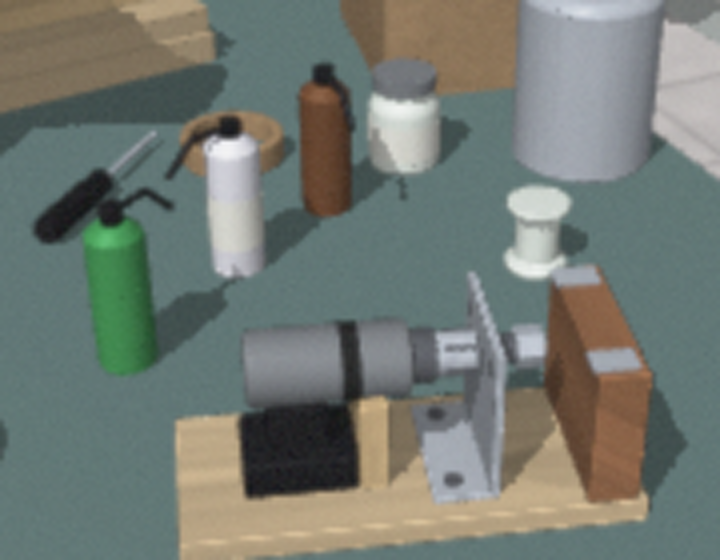

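View pics/g.png

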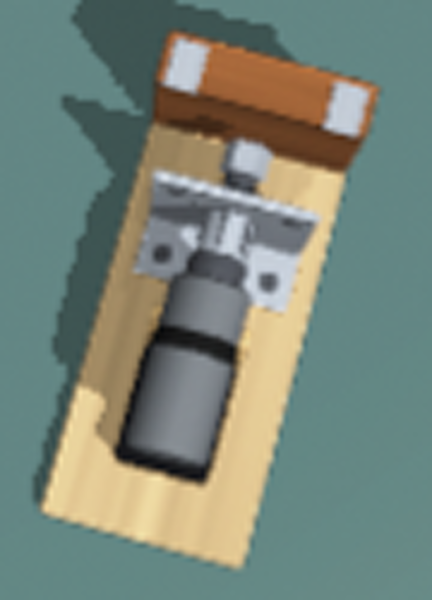

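The crops confirm it: the silver-white can with the black head is the oil can, and its tube points toward the robot. Its head is at about (169,202) and the tip at about (176,225) in the top view. Next I measure the frame and the can.

Run:
```python
from h import *
np.set_printoptions(precision=1,suppress=True)
c,t,d=load('top0'); s,si,sd=load('side0')
hs=cv2.cvtColor(t,cv2.COLOR_BGR2HSV)
# 3D of whole top image by depth
uu,vv=np.meshgrid(np.arange(512),np.arange(384)); uv=np.c_[uu.ravel(),vv.ravel()]
P=pts(c,d,uv).reshape(384,512,3)
# rail top: z 112..124 in region
reg=np.zeros((384,512),bool);reg[140:190,255:325]=1
m=reg&(P[...,2]>113)&(P[...,2]<123)
ys,xs=np.where(m); n,l,st,ce=cv2.connectedComponentsWithStats(m.astype(np.uint8))
i=1+np.argmax(st[1:,4]); Q=P[l==i]; r=cv2.minAreaRect(Q[:,:2].astype(np.float32)); print('rail',r,Q[:,2].mean(),len(Q)); print(cv2.boxPoints(r))
o=np.array([235,140])
rc=np.array([[172,32],[378,88],[365,138],[160,85]])/4.8+o; R=onz(c,rc,118);print('rail ray',R,R.mean(0))
bb=np.array([[42,512],[242,568]])/4.8+o; print('board back corners',onz(c,bb,18))
bt=np.array([[155,171],[319,213]])/4.8+o; print('bracket top',onz(c,bt,128))
hh=np.array([[247,155]])/4.8+o; print('hex top',onz(c,hh,112.5),pts(c,d,np.round(hh)))
# can
o=np.array([95,140]);cc=np.array([[297,249],[326,340]])/4+o
print('can head top',onz(c,cc[:1],133),'tip',onz(c,cc[1:],101), pts(c,d,np.round(cc)))
so=np.array([160,120]);k=np.array([[230,124],[172,176],[237,262]])/4+so
print('side head',onz(s,k[:1],130),'tip',onz(s,k[1:2],101),pts(s,sd,np.round(k)))
def tri(u1,u2):
    e1,v1=ray(c,u1);e2,v2=ray(s,u2);v1=v1[0];v2=v2[0]
    A=np.c_[v1,-v2];x=np.linalg.lstsq(A,e2-e1,rcond=None)[0];p=e1+v1*x[0];q=e2+v2*x[1];return (p+q)/2,np.linalg.norm(p-q)
print('tri head',tri(cc[:1],k[:1]),'tip',tri(cc[1:],k[1:2]))
```

```text
rail ((629.2899169921875, -103.15250396728516), (130.23419189453125, 36.79697036743164), 74.3170166015625) 118.56961374680868 523
[[ 594.  -160.9]
 [ 629.4 -170.8]
 [ 664.6  -45.4]
 [ 629.2  -35.5]]
rail ray [[ 661.   -47.7  118. ]
 [ 625.5 -169.2  118. ]
 [ 595.  -160.3  118. ]
 [ 628.2  -40.1  118. ]] [ 627.4 -104.3  118. ]
board back corners [[382.4  33.7  18. ]
 [347.1 -90.1  18. ]]
bracket top [[ 573.6  -36.2  128. ]
 [ 548.  -130.5  128. ]]
hex top [[586.6 -91.  112.5]] [[587.1 -89.6 113.6]]
can head top [[499.6 234.5 133. ]] tip [[440.  219.5 101. ]] [[500.2 235.  133.7]
 [439.7 220.4 103.5]]
side head [[500. 232. 130.]] tip [[447.7 221.7 101. ]] [[501.  230.1 130.7]
 [494.6 400.3   3.3]
 [493.2 219.5  11.3]]
tri head (array([500.7, 235.6, 128.2]), np.float64(0.7370464796677063)) tip (array([443.1, 218.2, 103.2]), np.float64(6.981849882197947))
```

Run:
```python
from h import *
np.set_printoptions(precision=1,suppress=True)
c,t,d=load('top0'); s,si,sd=load('side0')
uu,vv=np.meshgrid(np.arange(512),np.arange(384)); uv=np.c_[uu.ravel(),vv.ravel()]
P=pts(c,d,uv).reshape(384,512,3)
hs=cv2.cvtColor(t,cv2.COLOR_BGR2HSV)
sel=(t.max(2)<75)&(P[...,2]>90)&(uu>155)&(uu<190)&(vv>193)&(vv<232)
print(np.c_[uu[sel],vv[sel],P[sel]])
w=(P[...,2]>100)&(P[...,2]<130)&(t.min(2)>100)&(uu>155)&(uu<190)&(vv>190)&(vv<232)
print('white top',P[w].mean(0),P[w].min(0),P[w].max(0))
for n,(u,v) in dict(brown=(148.5,167),btip=(172,168.5),green=(202,247),jar=(138,137),spool=(210,135)).items():
    print(n,pts(c,d,[[round(u),round(v)]]))
```

```text
[[ 167.   200.   506.1  241.3  131.8]
 [ 168.   200.   506.1  238.6  131.7]
 [ 169.   200.   505.8  235.4  133.3]
 [ 170.   200.   508.2  236.1  119.2]
 [ 166.   201.   502.9  243.4  134.2]
 [ 167.   201.   503.1  240.9  133.3]
 [ 168.   201.   502.7  237.6  135.1]
 [ 169.   201.   502.8  234.9  134.8]
 [ 170.   201.   502.7  231.9  135.4]
 [ 171.   201.   504.6  232.1  123.4]
 [ 166.   202.   500.3  243.5  133.3]
 [ 167.   202.   499.9  240.1  135.7]
 [ 168.   202.   500.6  238.6  130.9]
 [ 169.   202.   500.2  235.   133.7]
 [ 170.   202.   499.7  231.6  136.4]
 [ 171.   202.   500.5  230.   131.6]
 [ 166.   203.   498.   244.3  130. ]
 [ 167.   203.   497.5  240.7  133.2]
 [ 168.   203.   497.9  238.6  130.3]
 [ 169.   203.   497.1  234.5  135.4]
 [ 170.   203.   497.3  232.   134.2]
 [ 171.   203.   497.6  229.8  132. ]
 [ 167.   204.   494.4  240.   135.2]
 [ 168.   204.   494.8  237.9  132.7]
 [ 169.   204.   494.4  234.6  134.8]
 [ 170.   204.   494.5  232.   134. ]
 [ 171.   204.   495.7  231.   126.5]
 [ 168.   205.   492.3  238.3  130.5]
 [ 169.   205.   491.5  234.2  135.8
[... 839 characters left out ...]
[ 173.   219.   340.    -9.  1108.5]
 [ 174.   219.   454.7  222.7  120.2]
 [ 174.   220.   452.3  223.4  116.6]
 [ 175.   220.   452.7  221.4  113.4]
 [ 174.   221.   449.9  224.   113.5]
 [ 175.   221.   450.1  221.7  111.6]
 [ 174.   222.   447.3  224.4  111.7]
 [ 175.   222.   447.5  222.   109.6]
 [ 176.   222.   447.9  220.1  105.7]
 [ 175.   223.   444.4  221.2  113. ]
 [ 176.   223.   444.9  219.6  107.5]
 [ 175.   224.   442.1  222.2  108.1]
 [ 176.   224.   441.9  219.1  109.4]]
white top [497.4 234.3 114.3] [475.8 216.6 100.9] [518.4 257.6 129.9]
brown [[600.2 298.9 134.5]]
btip [[632.  263.5  -0.9]]
green [[377.3 141.2 133.9]]
jar [[705.3 348.7  91. ]]
spool [[717.6 134.8  64. ]]
```

The can's axis is at about (499,236) and its head height of about 133 agrees with the text. The tube azimuth is about -164° and its reach is 61 mm against a nominal 62. The frame origin is about (560,-84) with a yaw of about -15.7°, which puts the bolt head at about (584.5,-91). I move above the can first.

>>> move_arm:
  rows:
    - {"tx": -1.85, "tz": -2.96, "grip": 100}
    - {"tx": -1.85, "tz": -2.96, "grip": 100}
    - {"tx": -1.85, "tz": -2.96, "grip": 100}
    - {"tx": -1.85, "tz": -2.96, "grip": 100}
    - {"tx": -1.85, "tz": -2.96, "grip": 100}
    - {"tx": -1.85, "tz": -2.96, "grip": 100}
    - {"tx": -1.85, "tz": -2.96, "grip": 100}
    - {"tx": -1.85, "tz": -2.96, "grip": 100}
    - {"tx": -1.85, "tz": -2.96, "grip": 100}
    - {"tx": -1.85, "tz": -2.96, "grip": 100}

```text
validation failed for argument at $.ro...
```

>>> move_arm:
  rows:
    - {"tx": -1.85, "tz": -2.96, "grip": 100}
    - {"tx": -1.85, "tz": -2.96, "grip": 100}
    - {"tx": -1.85, "tz": -2.96, "grip": 100}
    - {"tx": -1.85, "tz": -2.96, "grip": 100}
    - {"ry": 0.12, "grip": 100}
    - {"ry": 0.12, "grip": 100}
    - {"ry": 0.12, "grip": 100}
    - {"ry": 0.12, "grip": 100}
    - {"ry": 0.12, "grip": 100}
    - {"ry": 0.12, "grip": 100}

```text
validation failed for argument at $.ro...
```

>>> move_arm:
  rows:
    - {"ry": 0.12, "grip": 100}
    - {"ry": 0.12, "grip": 100}
    - {"ry": 0.12, "grip": 100}
    - {"ry": 0.12, "grip": 100}
    - {"ry": 0.12, "grip": 100}
    - {"ry": 0.12, "grip": 100}
    - {"ry": 0.12, "grip": 100}
    - {"ry": 0.12, "grip": 100}
    - {"ry": 0.12, "grip": 100}
    - {"ry": 0.12, "grip": 100}

```text
validation failed for argument at $.ro...
```

>>> move_arm:
  rows:
    - {"ry": 0.12, "grip": 100}
    - {"ry": 0.12, "grip": 100}
    - {"ry": 0.12, "grip": 100}
    - {"ry": 0.12, "grip": 100}
    - {"ry": 0.12, "grip": 100}
    - {"ry": 0.06, "grip": 100}
    - {"grip": 100}

```text
validation failed for argument at $.ro...
```

Run:
```python
from h import *
s=env.state();print({k:s[k] for k in('t','joints','eef_pos','tcp_rot','ft_force')})
c,im,d=snap('wrist','wrist1');print(c['eye'],c['rotation'])
```

```text
{'t': 0.15, 'joints': array([ 1.18441656e+00,  4.91395956e-01,  1.55929114e+00, -2.09421533e-06,
        1.09167555e+00, -1.05580116e-01]), 'eef_pos': array([173.11349125, 600.39395182, 233.2179065 ]), 'tcp_rot': array([-1.57071703e+00,  7.65903782e-04,  1.28999767e+00]), 'ft_force': array([-0.57778622, -0.61206249,  0.01109583])}
[ 91.89501938 623.63817382 382.58993903] [-2.98672311e-01  1.01995071e-03  1.29052432e+00]
```

View pics/wrist1.png

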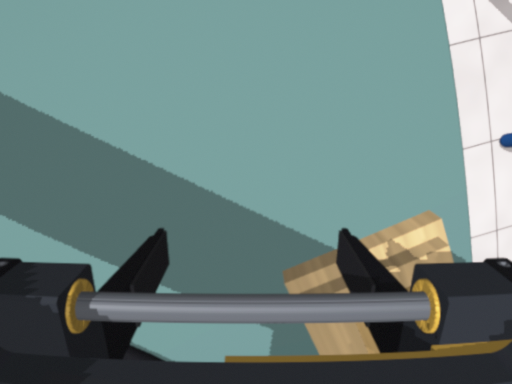

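The calls were refused because each row needs all seven fields, so nothing moved. I'll send one full row first to confirm.

>>> move_arm:
  rows:
    - {"tx": -1.85, "ty": 0, "tz": -2.96, "rx": 0, "ry": 0, "rz": 0, "grip": 100}
    - {"tx": -1.85, "ty": 0, "tz": -2.96, "rx": 0, "ry": 0, "rz": 0, "grip": 100}

```text
t: 0.37
eef_pos: [219.4, 548.4, 233.1]
tcp_rot: [-1.571, 0.0, 1.293]
ft_force: [1.2, 1.1, 0.2]
opening: 1.002
```

>>> move_arm:
  rows:
    - {"tx": -1.85, "ty": 0, "tz": -2.96, "rx": 0, "ry": 0, "rz": 0, "grip": 100}
    - {"tx": -1.85, "ty": 0, "tz": -2.96, "rx": 0, "ry": 0, "rz": 0, "grip": 100}
    - {"tx": -1.85, "ty": 0, "tz": -2.96, "rx": 0, "ry": 0, "rz": 0, "grip": 100}
    - {"tx": -1.85, "ty": 0, "tz": -2.96, "rx": 0, "ry": 0, "rz": 0, "grip": 100}
    - {"tx": -1.85, "ty": 0, "tz": -2.96, "rx": 0, "ry": 0, "rz": 0, "grip": 100}
    - {"tx": -1.85, "ty": 0, "tz": -2.96, "rx": 0, "ry": 0, "rz": 0, "grip": 100}
    - {"tx": -1.85, "ty": 0, "tz": -2.96, "rx": 0, "ry": 0, "rz": 0, "grip": 100}
    - {"tx": -1.85, "ty": 0, "tz": -2.96, "rx": 0, "ry": 0, "rz": 0, "grip": 100}
    - {"tx": -1.85, "ty": 0, "tz": -2.96, "rx": 0, "ry": 0, "rz": 0, "grip": 100}
    - {"tx": -1.85, "ty": 0, "tz": -2.96, "rx": 0, "ry": 0, "rz": 0, "grip": 100}

```text
t: 1.2
eef_pos: [453.8, 287.3, 233.7]
tcp_rot: [-1.571, -0.0, 1.29]
ft_force: [0.1, 1.1, 0.1]
opening: 1.004
```

>>> move_arm:
  rows:
    - {"tx": -1.85, "ty": 0, "tz": -2.96, "rx": 0, "ry": 0, "rz": 0, "grip": 100}
    - {"tx": -1.85, "ty": 0, "tz": -2.96, "rx": 0, "ry": 0, "rz": 0, "grip": 100}
    - {"tx": 0, "ty": 0, "tz": 0, "rx": 0, "ry": 0.12, "rz": 0, "grip": 100}
    - {"tx": 0, "ty": 0, "tz": 0, "rx": 0, "ry": 0.12, "rz": 0, "grip": 100}
    - {"tx": 0, "ty": 0, "tz": 0, "rx": 0, "ry": 0.12, "rz": 0, "grip": 100}
    - {"tx": 0, "ty": 0, "tz": 0, "rx": 0, "ry": 0.12, "rz": 0, "grip": 100}
    - {"tx": 0, "ty": 0, "tz": 0, "rx": 0, "ry": 0.12, "rz": 0, "grip": 100}
    - {"tx": 0, "ty": 0, "tz": 0, "rx": 0, "ry": 0.12, "rz": 0, "grip": 100}
    - {"tx": 0, "ty": 0, "tz": 0, "rx": 0, "ry": 0.12, "rz": 0, "grip": 100}
    - {"tx": 0, "ty": 0, "tz": 0, "rx": 0, "ry": 0.12, "rz": 0, "grip": 100}

```text
t: 2.03
eef_pos: [499.5, 236.8, 233.5]
tcp_rot: [-1.571, 0.0, 0.324]
ft_force: [-0.4, 0.3, -0.2]
opening: 0.999
```

>>> move_arm:
  rows:
    - {"tx": 0, "ty": 0, "tz": 0, "rx": 0, "ry": 0.12, "rz": 0, "grip": 100}
    - {"tx": 0, "ty": 0, "tz": 0, "rx": 0, "ry": 0.12, "rz": 0, "grip": 100}
    - {"tx": 0, "ty": 0, "tz": 0, "rx": 0, "ry": 0.12, "rz": 0, "grip": 100}
    - {"tx": 0, "ty": 0, "tz": 0, "rx": 0, "ry": 0.12, "rz": 0, "grip": 100}
    - {"tx": 0, "ty": 0, "tz": 0, "rx": 0, "ry": 0.12, "rz": 0, "grip": 100}
    - {"tx": 0, "ty": 0, "tz": 0, "rx": 0, "ry": 0.12, "rz": 0, "grip": 100}
    - {"tx": 0, "ty": 0, "tz": 0, "rx": 0, "ry": 0.12, "rz": 0, "grip": 100}
    - {"tx": 0, "ty": 0, "tz": 0, "rx": 0, "ry": 0.12, "rz": 0, "grip": 100}
    - {"tx": 0, "ty": 0, "tz": 0, "rx": 0, "ry": 0.12, "rz": 0, "grip": 100}
    - {"tx": 0, "ty": 0, "tz": 0, "rx": 0, "ry": 0.12, "rz": 0, "grip": 100}

```text
t: 2.87
eef_pos: [499.5, 236.8, 233.5]
tcp_rot: [-1.571, 0.0, -0.876]
ft_force: [0.3, -0.4, 0.6]
opening: 0.998
```

>>> move_arm:
  rows:
    - {"tx": 0, "ty": 0, "tz": 0, "rx": 0, "ry": 0.12, "rz": 0, "grip": 100}
    - {"tx": 0, "ty": 0, "tz": 0, "rx": 0, "ry": 0.12, "rz": 0, "grip": 100}
    - {"tx": 0, "ty": 0, "tz": 0, "rx": 0, "ry": 0.12, "rz": 0, "grip": 100}
    - {"tx": 0, "ty": 0, "tz": 0, "rx": 0, "ry": 0.06, "rz": 0, "grip": 100}
    - {"tx": 0, "ty": 0, "tz": 0, "rx": 0, "ry": 0, "rz": 0, "grip": 100}

```text
t: 3.28
eef_pos: [499.5, 236.8, 233.5]
tcp_rot: [-1.571, 0.0, -1.293]
ft_force: [-0.1, 0.1, -0.4]
opening: 1.003
```

Run:
```python
from h import *
s=env.state();print({k:s[k] for k in('t','joints','eef_pos','tcp_rot','ft_force')})
c,im,d=snap('wrist','wrist2');print(c['eye'],c['rotation'])
```

```text
{'t': 3.2833, 'joints': array([3.23208647e-01, 3.88768299e-01, 1.73741470e+00, 1.26570927e-04,
       1.01569086e+00, 1.61586033e+00]), 'eef_pos': array([499.49646717, 236.83568865, 233.51434768]), 'tcp_rot': array([-1.57108210e+00,  9.47693115e-05, -1.29271842e+00]), 'ft_force': array([-0.12907732,  0.1014875 , -0.4260857 ])}
[578.65805207 259.74114581 382.90092047] [-2.98322208e-01 -3.24085387e-04 -1.29223433e+00]
```

View pics/wrist2.png

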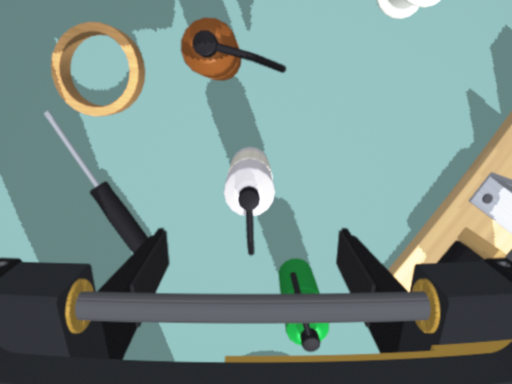

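The wrist view shows the silver can with its head at (249,198) and the tube tip at (251,252), centred between the open jaws. Brown (205,42) and green (310,340) are clear of it. I cross-check the positions.

Run:
```python
from h import *
np.set_printoptions(precision=1,suppress=True)
c,im,d=load('wrist2')
print(onz(c,[[249,198]],133),onz(c,[[251,252]],101),pts(c,d,[[249,196],[251,252],[251,251]]))
t,_,_=load('top0')
def tri(c,u1,s,u2):
    e1,v1=ray(c,u1);e2,v2=ray(s,u2);v1=v1[0];v2=v2[0]
    x=np.linalg.lstsq(np.c_[v1,-v2],e2-e1,rcond=None)[0];p=e1+v1*x[0];q=e2+v2*x[1];return (p+q)/2,np.linalg.norm(p-q)
print(tri(c,[[249,198]],t,[[169,202.5]]),tri(c,[[251,251]],t,[[176,224.5]]))
```

```text
[[500.9 240.1 133. ]] [[440.8 221.5 101. ]] [[502.1 240.5 131.6]
 [445.2 222.7 110.2]
 [446.4 223.  110.5]]
(array([499.4, 238.3, 125.2]), np.float64(2.863240548425455)) (array([441.4, 221.4,  99.9]), np.float64(0.46163266911589257))
```

The two views agree within about 3 mm and the heights are consistent with 133 and 101. I descend 143 mm and grip.

>>> move_arm:
  rows:
    - {"tx": 0, "ty": 2.5, "tz": 0, "rx": 0, "ry": 0, "rz": 0, "grip": 100}
    - {"tx": 0, "ty": 2.5, "tz": 0, "rx": 0, "ry": 0, "rz": 0, "grip": 100}
    - {"tx": 0, "ty": 2.5, "tz": 0, "rx": 0, "ry": 0, "rz": 0, "grip": 100}
    - {"tx": 0, "ty": 2.5, "tz": 0, "rx": 0, "ry": 0, "rz": 0, "grip": 100}
    - {"tx": 0, "ty": 2.3, "tz": 0, "rx": 0, "ry": 0, "rz": 0, "grip": 100}
    - {"tx": 0, "ty": 1.0, "tz": 0, "rx": 0, "ry": 0, "rz": 0, "grip": 100}
    - {"tx": 0, "ty": 1.0, "tz": 0, "rx": 0, "ry": 0, "rz": 0, "grip": 100}
    - {"tx": 0, "ty": 0, "tz": 0, "rx": 0, "ry": 0, "rz": 0, "grip": 100}

```text
t: 4.0
eef_pos: [499.3, 236.7, 89.5]
tcp_rot: [-1.573, -0.0, -1.289]
ft_force: [-0.2, 0.4, -0.6]
opening: 1.002
```

>>> move_arm:
  rows:
    - {"tx": 0, "ty": 0, "tz": 0, "rx": 0, "ry": 0, "rz": 0, "grip": 0}
    - {"tx": 0, "ty": 0, "tz": 0, "rx": 0, "ry": 0, "rz": 0, "grip": 0}
    - {"tx": 0, "ty": 0, "tz": 0, "rx": 0, "ry": 0, "rz": 0, "grip": 0}
    - {"tx": 0, "ty": 0, "tz": 0, "rx": 0, "ry": 0, "rz": 0, "grip": 0}
    - {"tx": 0, "ty": 0, "tz": 0, "rx": 0, "ry": 0, "rz": 0, "grip": 0}
    - {"tx": 0, "ty": 0, "tz": 0, "rx": 0, "ry": 0, "rz": 0, "grip": 0}
    - {"tx": 0, "ty": 0, "tz": 0, "rx": 0, "ry": 0, "rz": 0, "grip": 0}
    - {"tx": 0, "ty": 0, "tz": 0, "rx": 0, "ry": 0, "rz": 0, "grip": 0}

```text
t: 4.67
eef_pos: [499.6, 236.9, 90.7]
tcp_rot: [-1.571, 0.0, -1.29]
ft_force: [0.2, 0.4, -0.2]
opening: 0.495
```

>>> move_arm:
  rows:
    - {"tx": 0, "ty": 0, "tz": 0, "rx": 0, "ry": 0, "rz": 0, "grip": 0}
    - {"tx": 0, "ty": 0, "tz": 0, "rx": 0, "ry": 0, "rz": 0, "grip": 0}
    - {"tx": 0, "ty": 0, "tz": 0, "rx": 0, "ry": 0, "rz": 0, "grip": 0}
    - {"tx": 0, "ty": 0, "tz": 0, "rx": 0, "ry": 0, "rz": 0, "grip": 0}

```text
t: 5.0
eef_pos: [499.6, 236.9, 90.6]
tcp_rot: [-1.571, 0.0, -1.29]
ft_force: [0.6, 0.4, 0.3]
opening: 0.464
```

>>> move_arm:
  rows:
    - {"tx": 0, "ty": -1, "tz": 0, "rx": 0, "ry": 0, "rz": 0, "grip": 0}
    - {"tx": 0, "ty": -2, "tz": 0, "rx": 0, "ry": 0, "rz": 0, "grip": 0}
    - {"tx": 0, "ty": -2, "tz": 0, "rx": 0, "ry": 0, "rz": 0, "grip": 0}
    - {"tx": 0, "ty": -2, "tz": 0, "rx": 0, "ry": 0, "rz": 0, "grip": 0}
    - {"tx": 0, "ty": -1, "tz": 0, "rx": 0, "ry": 0, "rz": 0, "grip": 0}

```text
t: 5.42
eef_pos: [500.1, 237.0, 173.3]
tcp_rot: [-1.568, 0.0, -1.29]
ft_force: [0.1, -1.3, -0.9]
opening: 0.463
```

Run:
```python
from h import *
s=env.state();print({k:s[k] for k in('t','joints','eef_pos','tcp_rot','ft_force','opening')})
c,im,d=snap('side','side3');c,im2,d=snap('top','top3')
cv2.imwrite('pics/b3.png',np.hstack([cv2.resize(im[90:240,160:300],(420,450)),cv2.resize(im2[150:270,110:230],(380,450)[::1])]))
```

```text
{'t': 5.4167, 'joints': array([3.23238924e-01, 4.60343287e-01, 1.80537922e+00, 1.61308679e-04,
       8.73227122e-01, 1.61311274e+00]), 'eef_pos': array([500.05144573, 237.0434086 , 173.26876766]), 'tcp_rot': array([-1.56816091e+00,  2.35600180e-04, -1.28997696e+00]), 'ft_force': array([ 0.06882579, -1.28913802, -0.88478342]), 'opening': 0.4634755879153991}
```

View pics/b3.png

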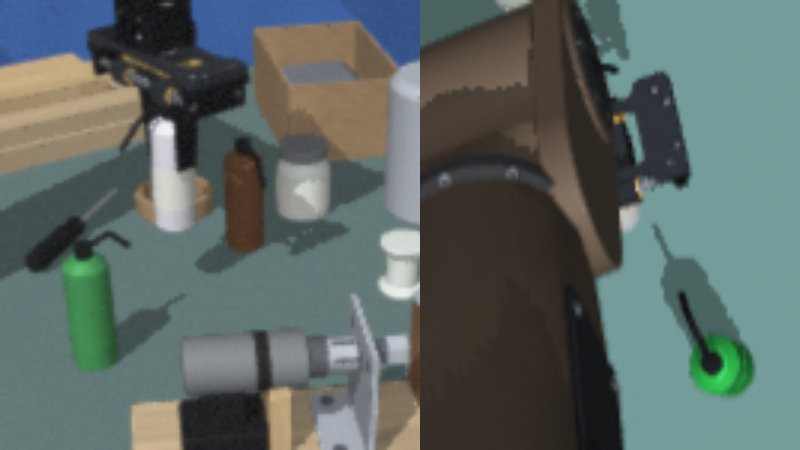

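The side view shows the can held upright and clear of the bench, opening 44 mm, with the bystanders untouched. I carry it to the open +y end of the gap, turn it and lower it so the tube points down at the head.

>>> move_arm:
  rows:
    - {"tx": 2.53, "ty": 0, "tz": 0.44, "rx": 0, "ry": 0, "rz": 0, "grip": 0}
    - {"tx": 2.53, "ty": 0, "tz": 0.44, "rx": 0, "ry": 0, "rz": 0, "grip": 0}
    - {"tx": 2.53, "ty": 0, "tz": 0.44, "rx": 0, "ry": 0, "rz": 0, "grip": 0}
    - {"tx": 2.53, "ty": 0, "tz": 0.44, "rx": 0, "ry": 0, "rz": 0, "grip": 0}
    - {"tx": 2.53, "ty": 0, "tz": 0.44, "rx": 0, "ry": 0, "rz": 0, "grip": 0}
    - {"tx": 2.53, "ty": 0, "tz": 0.44, "rx": 0, "ry": 0, "rz": 0, "grip": 0}
    - {"tx": 2.53, "ty": 0, "tz": 0.44, "rx": 0, "ry": 0, "rz": 0, "grip": 0}
    - {"tx": 2.53, "ty": 0, "tz": 0.44, "rx": 0, "ry": 0, "rz": 0, "grip": 0}
    - {"tx": 2.53, "ty": 0, "tz": 0.44, "rx": 0, "ry": 0, "rz": 0, "grip": 0}
    - {"tx": 2.53, "ty": 0, "tz": 0.44, "rx": 0, "ry": 0, "rz": 0, "grip": 0}

```text
t: 6.35
eef_pos: [611.9, 4.7, 169.2]
tcp_rot: [-1.573, 0.001, -1.29]
ft_force: [0.7, 0.1, -1.8]
opening: 0.46
```

>>> move_arm:
  rows:
    - {"tx": 0, "ty": 0, "tz": 0, "rx": 0, "ry": -0.1, "rz": 0, "grip": 0}
    - {"tx": 0, "ty": 0, "tz": 0, "rx": 0, "ry": -0.1, "rz": 0, "grip": 0}
    - {"tx": 0, "ty": 0, "tz": 0, "rx": 0, "ry": -0.1, "rz": 0, "grip": 0}
    - {"tx": 0, "ty": 0, "tz": 0, "rx": 0, "ry": -0.1, "rz": 0, "grip": 0}
    - {"tx": 0, "ty": 0, "tz": 0, "rx": 0, "ry": -0.1, "rz": 0, "grip": 0}
    - {"tx": 0, "ty": 0, "tz": 0, "rx": 0, "ry": -0.1, "rz": 0, "grip": 0}
    - {"tx": 0, "ty": 0, "tz": 0, "rx": 0, "ry": -0.1, "rz": 0, "grip": 0}
    - {"tx": 0, "ty": 0, "tz": 0, "rx": 0, "ry": -0.1, "rz": 0, "grip": 0}
    - {"tx": 0, "ty": 0, "tz": 0, "rx": 0, "ry": -0.1, "rz": 0, "grip": 0}
    - {"tx": 0, "ty": 0, "tz": 0, "rx": 0, "ry": -0.1, "rz": 0, "grip": 0}

```text
t: 7.18
eef_pos: [611.4, 6.0, 169.2]
tcp_rot: [-1.571, 0.002, -0.285]
ft_force: [0.0, 0.8, -1.7]
opening: 0.461
```

Run:
```python
from h import *
s=env.state();print({k:s[k] for k in('t','joints','eef_pos','tcp_rot','ft_force','opening')})
for n in('side','top','wrist'): snap(n,n+'4')
_,im,_=load('side4')
cv2.imwrite('pics/b4.png',cv2.resize(im[100:260,180:340],(600,600),interpolation=cv2.INTER_CUBIC))
```

```text
{'t': 7.1833, 'joints': array([-9.82464441e-02,  5.41216586e-01,  1.66167749e+00,  1.24730345e-04,
        9.40769480e-01,  1.86781168e-01]), 'eef_pos': array([611.44393041,   5.97871714, 169.16332213]), 'tcp_rot': array([-1.57108201,  0.00205357, -0.2851015 ]), 'ft_force': array([ 0.0353123 ,  0.76545085, -1.73521203]), 'opening': 0.4612313775310044}
```

View pics/b4.png

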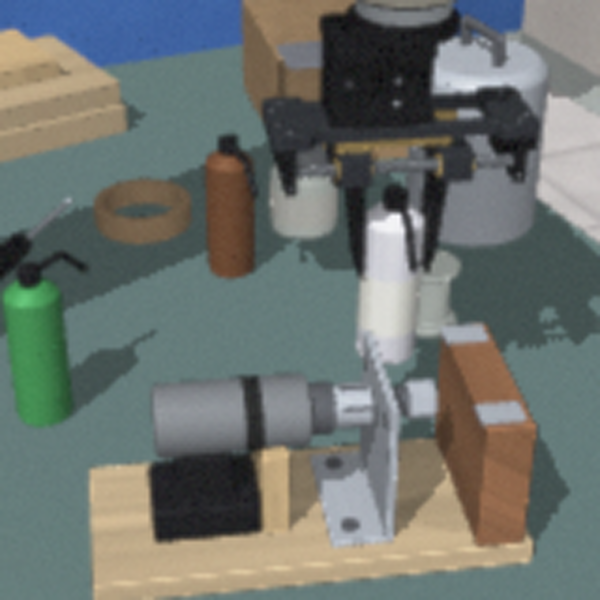

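View pics/wrist4.png

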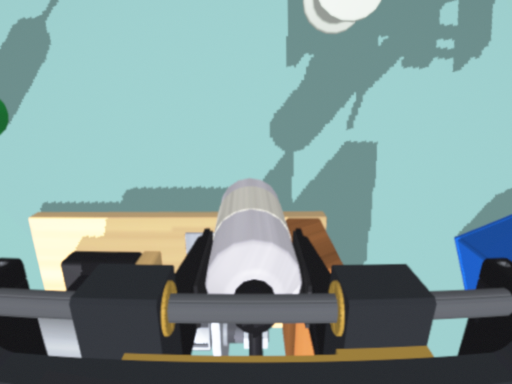

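View pics/top4.png

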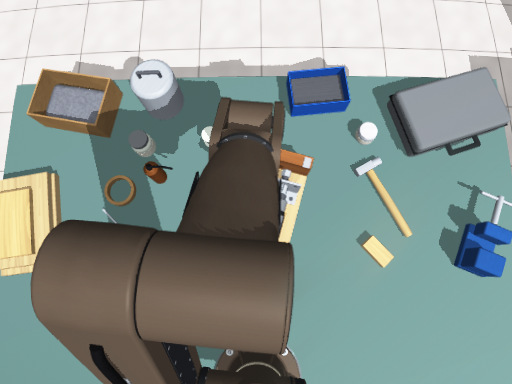

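Run:
```python
from h import *
c,im,d=load('side4')
a=np.radians(-105.9)
C=np.array([611.4,6,78.7]);u=np.array([np.cos(a),np.sin(a),0])
tip=C+62*u+[0,0,101]; print(tip)
p=proj(c,[C+[0,0,133],tip,C+36*u+[0,0,127],[585,-91,100]]); print((p-[180,100])*3.75)
z=cv2.resize(im[140:215,270:310],None,fx=8,fy=8,interpolation=cv2.INTER_CUBIC)
for q in p: cv2.circle(z,tuple(np.int32((q-[270,140])*8)),3,(0,0,255),-1)
cv2.imwrite('pics/c4.png',z)
```

```text
[594.41452844 -53.62796119 179.7       ]
[[391.26067405 187.60111274]
 [408.38871193 270.88587068]
 [401.84054939 218.8167317 ]
 [417.02670596 400.17089949]]
```

View pics/c4.png

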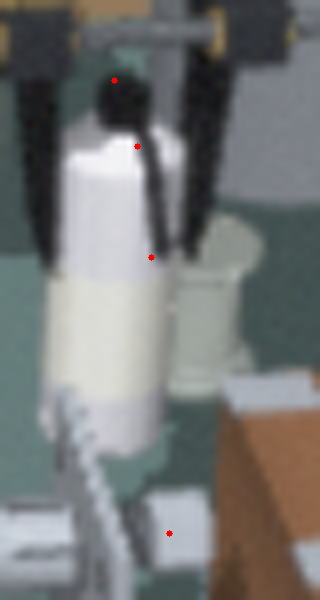

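In the crop, the predicted points for can head, tube and bolt head all sit the same ~1.3 px left of the real ones, which is a camera calibration offset. The residual aim error is only about 1–2 mm. I lower to spraying height and hold.

>>> move_arm:
  rows:
    - {"tx": 0.1, "ty": 0.8, "tz": 0, "rx": 0, "ry": 0, "rz": 0, "grip": 0}
    - {"tx": 0, "ty": 0.9, "tz": 0, "rx": 0, "ry": 0, "rz": 0, "grip": 0}
    - {"tx": 0, "ty": 0.9, "tz": 0, "rx": 0, "ry": 0, "rz": 0, "grip": 0}
    - {"tx": 0, "ty": 0.9, "tz": 0, "rx": 0, "ry": 0, "rz": 0, "grip": 0}
    - {"tx": 0, "ty": 0.5, "tz": 0, "rx": 0, "ry": 0, "rz": 0, "grip": 0}
    - {"tx": 0, "ty": 0, "tz": 0, "rx": 0, "ry": 0, "rz": 0, "grip": 0}
    - {"tx": 0, "ty": 0, "tz": 0, "rx": 0, "ry": 0, "rz": 0, "grip": 0}

```text
t: 7.92
eef_pos: [612.9, 5.7, 130.2]
tcp_rot: [-1.571, 0.001, -0.29]
ft_force: [0.3, -0.9, -1.6]
opening: 0.458
```

Run:
```python
from h import *
s=env.state();print({k:s[k] for k in('t','eef_pos','tcp_rot','ft_force','opening')})
c,im,d=snap('side','side5')
E_=s['eef_pos'];a=s['tcp_rot'][2]-np.pi/2-np.radians(.0)
u=np.array([np.cos(a),np.sin(a),0]);C=E_-[0,0,90.5];tip=C+62*u+[0,0,101]
R=np.c_[.7071*u-[0,0,.7071],np.cross([0,0,1],u),.7071*u+[0,0,.7071]]
B=np.array([585,-91,100]);print('bolt in straw',(B-tip)@R)
p=proj(c,[C+[0,0,133],tip,B])
z=cv2.resize(im[150:230,265:315],None,fx=7.5,fy=7.5,interpolation=cv2.INTER_CUBIC)
for q in p: cv2.circle(z,tuple(np.int32((q-[265,150])*7.5)),3,(0,0,255),-1)
cv2.imwrite('pics/c5.png',z)
```

```text
{'t': 7.9167, 'eef_pos': array([612.87755046,   5.66982284, 130.23228869]), 'tcp_rot': array([-1.57083160e+00,  6.45878548e-04, -2.90245797e-01]), 'ft_force': array([ 0.28612478, -0.85979657, -1.63934125]), 'opening': 0.45835447890226266}
bolt in straw [56.09917181  0.95418727 -1.50443085]
```

View pics/c5.png

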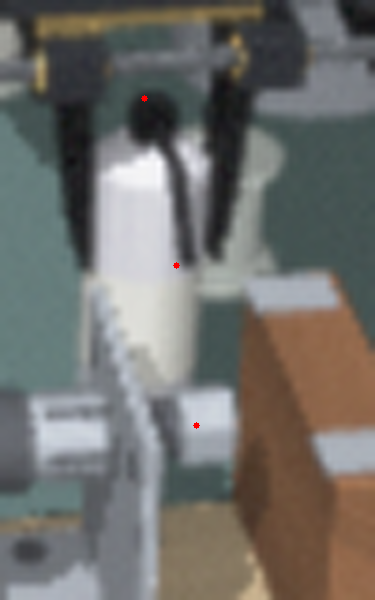

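The tube tip is at (190,265) and the bolt head at (207,425) in the crop, both with the same offset from prediction. The bolt in the straw frame computes to about (56, 1, -1.5) mm. I hold for 1.7 s.

>>> move_arm:
  rows:
    - {"tx": 0, "ty": 0, "tz": 0, "rx": 0, "ry": 0, "rz": 0, "grip": 0}
    - {"tx": 0, "ty": 0, "tz": 0, "rx": 0, "ry": 0, "rz": 0, "grip": 0}
    - {"tx": 0, "ty": 0, "tz": 0, "rx": 0, "ry": 0, "rz": 0, "grip": 0}
    - {"tx": 0, "ty": 0, "tz": 0, "rx": 0, "ry": 0, "rz": 0, "grip": 0}
    - {"tx": 0, "ty": 0, "tz": 0, "rx": 0, "ry": 0, "rz": 0, "grip": 0}
    - {"tx": 0, "ty": 0, "tz": 0, "rx": 0, "ry": 0, "rz": 0, "grip": 0}
    - {"tx": 0, "ty": 0, "tz": 0, "rx": 0, "ry": 0, "rz": 0, "grip": 0}
    - {"tx": 0, "ty": 0, "tz": 0, "rx": 0, "ry": 0, "rz": 0, "grip": 0}
    - {"tx": 0, "ty": 0, "tz": 0, "rx": 0, "ry": 0, "rz": 0, "grip": 0}
    - {"tx": 0, "ty": 0, "tz": 0, "rx": 0, "ry": 0, "rz": 0, "grip": 0}

```text
t: 8.8
eef_pos: [612.9, 5.7, 130.6]
tcp_rot: [-1.571, 0.0, -0.29]
ft_force: [0.2, 0.3, -2.7]
opening: 0.463
```

>>> move_arm:
  rows:
    - {"tx": 0, "ty": 0, "tz": 0, "rx": 0, "ry": 0, "rz": 0, "grip": 0}
    - {"tx": 0, "ty": 0, "tz": 0, "rx": 0, "ry": 0, "rz": 0, "grip": 0}
    - {"tx": 0, "ty": 0, "tz": 0, "rx": 0, "ry": 0, "rz": 0, "grip": 0}
    - {"tx": 0, "ty": 0, "tz": 0, "rx": 0, "ry": 0, "rz": 0, "grip": 0}
    - {"tx": 0, "ty": 0, "tz": 0, "rx": 0, "ry": 0, "rz": 0, "grip": 0}
    - {"tx": 0, "ty": 0, "tz": 0, "rx": 0, "ry": 0, "rz": 0, "grip": 0}
    - {"tx": 0, "ty": 0, "tz": 0, "rx": 0, "ry": 0, "rz": 0, "grip": 0}
    - {"tx": 0, "ty": 0, "tz": 0, "rx": 0, "ry": 0, "rz": 0, "grip": 0}
    - {"tx": 0, "ty": 0, "tz": 0, "rx": 0, "ry": 0, "rz": 0, "grip": 0}
    - {"tx": 0, "ty": 0, "tz": 0, "rx": 0, "ry": 0, "rz": 0, "grip": 0}

```text
t: 9.63
eef_pos: [612.9, 5.7, 130.6]
tcp_rot: [-1.571, 0.0, -0.29]
ft_force: [0.2, -0.3, -1.5]
opening: 0.459
```

>>> move_arm:
  rows:
    - {"tx": 0, "ty": 0, "tz": 1, "rx": 0, "ry": 0, "rz": 0, "grip": 0}
    - {"tx": 0, "ty": 0, "tz": 2, "rx": 0, "ry": 0, "rz": 0, "grip": 0}
    - {"tx": 0, "ty": 0, "tz": 2, "rx": 0, "ry": 0, "rz": 0, "grip": 0}
    - {"tx": 0, "ty": 0, "tz": 2, "rx": 0, "ry": 0, "rz": 0, "grip": 0}
    - {"tx": 0, "ty": 0, "tz": 1.5, "rx": 0, "ry": 0, "rz": 0, "grip": 0}
    - {"tx": 0, "ty": 0, "tz": 0.5, "rx": 0, "ry": 0, "rz": 0, "grip": 0}
    - {"tx": 0, "ty": 1.5, "tz": 0, "rx": 0, "ry": 0, "rz": 0, "grip": 0}
    - {"tx": 0, "ty": 1.5, "tz": 0, "rx": 0, "ry": 0, "rz": 0, "grip": 0}
    - {"tx": 0, "ty": 0.6, "tz": 0, "rx": 0, "ry": 0, "rz": 0, "grip": 0}
    - {"tx": 0, "ty": 0, "tz": 0, "rx": 0, "ry": 0, "rz": 0, "grip": 0}

```text
t: 10.47
eef_pos: [638.0, 91.7, 93.2]
tcp_rot: [-1.572, 0.002, -0.29]
ft_force: [-0.4, -1.0, -0.8]
opening: 0.463
```

>>> move_arm:
  rows:
    - {"tx": 0, "ty": 0.2, "tz": 0, "rx": 0, "ry": 0, "rz": 0, "grip": 0}
    - {"tx": 0, "ty": 0.1, "tz": 0, "rx": 0, "ry": 0, "rz": 0, "grip": 0}
    - {"tx": 0, "ty": 0, "tz": 0, "rx": 0, "ry": 0, "rz": 0, "grip": 0}
    - {"tx": 0, "ty": 0, "tz": 0, "rx": 0, "ry": 0, "rz": 0, "grip": 0}

```text
t: 10.8
eef_pos: [638.9, 91.8, 92.2]
tcp_rot: [-1.57, -0.001, -0.29]
ft_force: [-0.8, -0.3, -1.3]
opening: 0.461
```

>>> move_arm:
  rows:
    - {"tx": 0, "ty": 0.1, "tz": 0, "rx": 0, "ry": 0, "rz": 0, "grip": 0}
    - {"tx": 0, "ty": 0.05, "tz": 0, "rx": 0, "ry": 0, "rz": 0, "grip": 0}
    - {"tx": 0, "ty": 0, "tz": 0, "rx": 0, "ry": 0, "rz": 0, "grip": 0}
    - {"tx": 0, "ty": 0, "tz": 0, "rx": 0, "ry": 0, "rz": 0, "grip": 0}

```text
t: 11.13
eef_pos: [638.9, 92.0, 90.6]
tcp_rot: [-1.57, -0.001, -0.29]
ft_force: [-0.3, 0.3, 4.0]
opening: 0.461
```

The can is on the bench: the force has turned to +4 N at the same TCP height as when it was picked up. I release it.

>>> move_arm:
  rows:
    - {"tx": 0, "ty": 0, "tz": 0, "rx": 0, "ry": 0, "rz": 0, "grip": 60}
    - {"tx": 0, "ty": 0, "tz": 0, "rx": 0, "ry": 0, "rz": 0, "grip": 100}
    - {"tx": 0, "ty": 0, "tz": 0, "rx": 0, "ry": 0, "rz": 0, "grip": 100}
    - {"tx": 0, "ty": 0, "tz": 0, "rx": 0, "ry": 0, "rz": 0, "grip": 100}
    - {"tx": 0, "ty": 0, "tz": 0, "rx": 0, "ry": 0, "rz": 0, "grip": 100}
    - {"tx": 0, "ty": 0, "tz": 0, "rx": 0, "ry": 0, "rz": 0, "grip": 100}
    - {"tx": 0, "ty": 0, "tz": 0, "rx": 0, "ry": 0, "rz": 0, "grip": 100}
    - {"tx": 0, "ty": 0, "tz": 0, "rx": 0, "ry": 0, "rz": 0, "grip": 100}

```text
t: 11.8
eef_pos: [638.7, 91.9, 90.1]
tcp_rot: [-1.571, 0.0, -0.29]
ft_force: [1.4, 0.1, -0.5]
opening: 0.96
```

>>> move_arm:
  rows:
    - {"tx": 0, "ty": -1, "tz": 0, "rx": 0, "ry": 0, "rz": 0, "grip": 100}
    - {"tx": 0, "ty": -2, "tz": 0, "rx": 0, "ry": 0, "rz": 0, "grip": 100}
    - {"tx": 0, "ty": -3, "tz": 0, "rx": 0, "ry": 0, "rz": 0, "grip": 100}
    - {"tx": 0, "ty": -3, "tz": 0, "rx": 0, "ry": 0, "rz": 0, "grip": 100}
    - {"tx": 0, "ty": -3, "tz": 0, "rx": 0, "ry": 0, "rz": 0, "grip": 100}
    - {"tx": 0, "ty": -2, "tz": 0, "rx": 0, "ry": 0, "rz": 0, "grip": 100}

```text
t: 12.3
eef_pos: [639.1, 92.0, 234.0]
tcp_rot: [-1.57, -0.003, -0.29]
ft_force: [0.3, 0.6, 0.1]
opening: 1.0
```

Run:
```python
from h import *
s=env.state();print({k:s[k] for k in('t','joints','eef_pos','tcp_rot','ft_force','opening')})
for n in('side','wrist'): snap(n,n+'6')
```

```text
{'t': 12.3, 'joints': array([4.06289928e-02, 5.19140679e-01, 1.50650860e+00, 1.28683286e-04,
       1.11256468e+00, 3.30553481e-01]), 'eef_pos': array([639.05469839,  91.96207995, 234.03954642]), 'tcp_rot': array([-1.56959037, -0.00315826, -0.28998312]), 'ft_force': array([0.33713033, 0.57281015, 0.06923964]), 'opening': 1.0002087275240858}
```

View pics/side6.png

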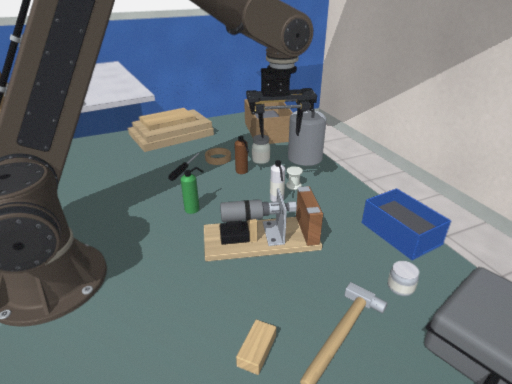

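View pics/wrist6.png

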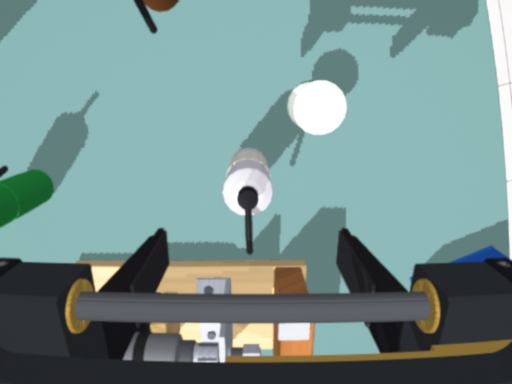

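The can stands upright in both views (side 277,182; wrist head 248,198) and the bystanders are in place. I move over the bolt and turn so the jaws open along the gap.

>>> move_arm:
  rows:
    - {"tx": 0, "ty": 0, "tz": -1.91, "rx": 0, "ry": 0, "rz": 0, "grip": 100}
    - {"tx": 0, "ty": 0, "tz": -1.91, "rx": 0, "ry": 0, "rz": 0, "grip": 100}
    - {"tx": 0, "ty": 0, "tz": -1.91, "rx": 0, "ry": 0, "rz": 0, "grip": 100}
    - {"tx": 0, "ty": 0, "tz": -1.91, "rx": 0, "ry": 0, "rz": 0, "grip": 100}
    - {"tx": 0, "ty": 0, "tz": -1.91, "rx": 0, "ry": 0, "rz": 0, "grip": 100}
    - {"tx": 0, "ty": 0, "tz": -1.91, "rx": 0, "ry": 0, "rz": 0, "grip": 100}
    - {"tx": 0, "ty": 0, "tz": -1.91, "rx": 0, "ry": 0, "rz": 0, "grip": 100}
    - {"tx": 0, "ty": 0, "tz": -1.91, "rx": 0, "ry": 0, "rz": 0, "grip": 100}
    - {"tx": 0, "ty": 0, "tz": -1.91, "rx": 0, "ry": 0, "rz": 0, "grip": 100}
    - {"tx": 0, "ty": 0, "tz": -1.91, "rx": 0, "ry": 0, "rz": 0, "grip": 100}

```text
t: 13.23
eef_pos: [583.4, -91.9, 229.7]
tcp_rot: [-1.571, 0.001, -0.29]
ft_force: [0.1, 0.2, 0.3]
opening: 1.0
```

>>> move_arm:
  rows:
    - {"tx": 0, "ty": 0, "tz": 0, "rx": 0, "ry": 0.12, "rz": 0, "grip": 100}
    - {"tx": 0, "ty": 0, "tz": 0, "rx": 0, "ry": 0.12, "rz": 0, "grip": 100}
    - {"tx": 0, "ty": 0, "tz": 0, "rx": 0, "ry": 0.12, "rz": 0, "grip": 100}
    - {"tx": 0, "ty": 0, "tz": 0, "rx": 0, "ry": 0.12, "rz": 0, "grip": 100}
    - {"tx": 0, "ty": 0, "tz": 0, "rx": 0, "ry": 0.12, "rz": 0, "grip": 100}
    - {"tx": 0, "ty": 0, "tz": 0, "rx": 0, "ry": 0.12, "rz": 0, "grip": 100}
    - {"tx": 0, "ty": 0, "tz": 0, "rx": 0, "ry": 0.12, "rz": 0, "grip": 100}
    - {"tx": 0, "ty": 0, "tz": 0, "rx": 0, "ry": 0.12, "rz": 0, "grip": 100}
    - {"tx": 0, "ty": 0, "tz": 0, "rx": 0, "ry": 0.12, "rz": 0, "grip": 100}
    - {"tx": 0, "ty": 0, "tz": 0, "rx": 0, "ry": 0.12, "rz": 0, "grip": 100}

```text
t: 14.07
eef_pos: [583.7, -91.0, 229.7]
tcp_rot: [-1.572, 0.0, -1.496]
ft_force: [-0.1, 0.7, 0.4]
opening: 0.998
```

>>> move_arm:
  rows:
    - {"tx": 0, "ty": 0, "tz": 0, "rx": 0, "ry": 0.12, "rz": 0, "grip": 100}
    - {"tx": 0, "ty": 0, "tz": 0, "rx": 0, "ry": 0.12, "rz": 0, "grip": 100}
    - {"tx": 0, "ty": 0, "tz": 0, "rx": 0, "ry": 0.12, "rz": 0, "grip": 100}
    - {"tx": 0, "ty": 0, "tz": 0, "rx": 0, "ry": 0, "rz": 0, "grip": 100}
    - {"tx": 0, "ty": 0, "tz": 0, "rx": 0, "ry": 0, "rz": 0, "grip": 100}

```text
t: 14.48
eef_pos: [583.8, -91.1, 229.8]
tcp_rot: [-1.571, 0.0, -1.846]
ft_force: [0.5, 0.5, -0.6]
opening: 0.998
```

Run:
```python
from h import *
s=env.state();print({k:s[k] for k in('t','joints','eef_pos','tcp_rot','ft_force','opening')})
for n in('side','wrist'): snap(n,n+'7')
```

```text
{'t': 14.4833, 'joints': array([-2.66510913e-01,  4.46373493e-01,  1.64942977e+00,  9.44136142e-05,
        1.04640264e+00,  1.57961972e+00]), 'eef_pos': array([583.83933844, -91.05817768, 229.84222757]), 'tcp_rot': array([-1.57141028e+00,  7.62838757e-05, -1.84617796e+00]), 'ft_force': array([ 0.47981403,  0.51283321, -0.61154882]), 'opening': 0.9975774019246183}
```

View pics/wrist7.png

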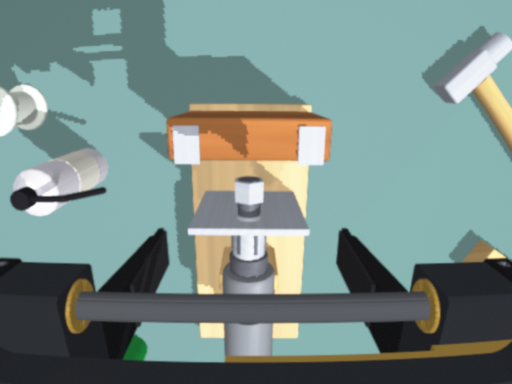

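View pics/side7.png

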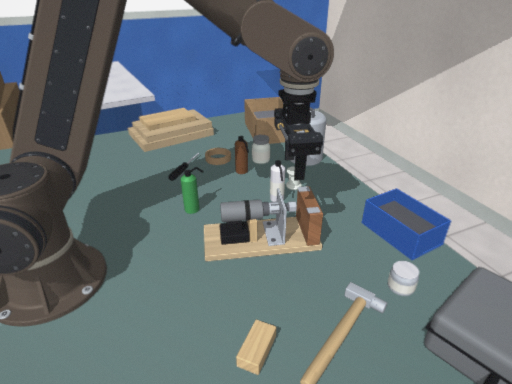

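The wrist view shows the frame square to the jaws, with the rail at (250,138), bolt head at (249,190) and bracket top edge at v≈231. The can stands off to the left. I cross-check the bolt position.

Run:
```python
from h import *
np.set_printoptions(precision=1,suppress=True)
c,im,d=load('wrist7'); T,_,_=load('top0')
print('brk top',onz(c,[[192,232],[305,232]],128)); 
print('rail gap edge',onz(c,[[170,160],[330,160]],118))
print('hex',onz(c,[[249,190]],110),'dep',pts(c,d,[[249,185],[249,190],[249,196]]))
yf=np.radians(-15.75);X=np.array([np.cos(yf),np.sin(yf)]);Y=np.array([-X[1],X[0]]);O=np.array([560.4,-84])
for q in (onz(c,[[192,232],[305,232]],128),onz(c,[[170,160],[330,160]],118),pts(c,d,[[249,182],[249,190],[249,198]])):
  print(np.c_[(q[:,:2]-O)@X,(q[:,:2]-O)@Y,q[:,2]])
def tri(c,u1,s,u2):
    e1,v1=ray(c,u1);e2,v2=ray(s,u2);v1=v1[0];v2=v2[0]
    x=np.linalg.lstsq(np.c_[v1,-v2],e2-e1,rcond=None)[0];p=e1+v1*x[0];q=e2+v2*x[1];return (p+q)/2,np.linalg.norm(p-q)
print('tri hex top',tri(c,[[249,188]],T,[[286.5,172.3]]))
cv2.imwrite('pics/w7.png',cv2.resize(im[150:270,180:320],None,fx=5,fy=5,interpolation=cv2.INTER_CUBIC))
```

```text
brk top [[ 570.9  -36.8  128. ]
 [ 546.  -125.3  128. ]]
rail gap edge [[ 630.6  -36.7  118. ]
 [ 596.2 -159.   118. ]]
hex [[587.5 -89.6 110. ]] dep [[592.2 -91.  112. ]
 [588.2 -89.8 112.4]
 [583.3 -88.4 112.8]]
[[ -2.8  48.3 128. ]
 [ -2.7 -43.7 128. ]]
[[ 54.8  64.6 118. ]
 [ 54.8 -62.5 118. ]]
[[ 34.    2.  108.2]
 [ 28.3   1.9 112.4]
 [ 21.4   1.9 112.6]]
tri hex top (array([588.1, -90.7, 107.2]), np.float64(1.796877809875154))
```

View pics/w7.png

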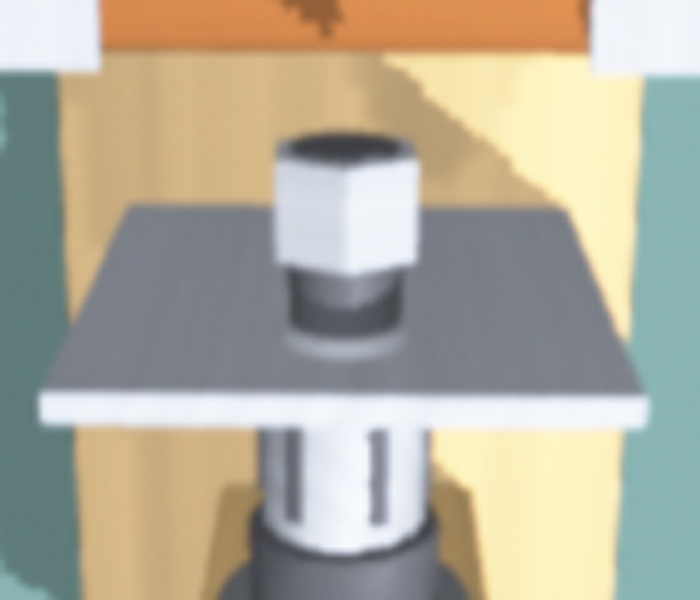

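The crop shows a corner straight up, so the flats are upright right now; they repeat every ~2.1 s. The bolt estimate is (585.3,-89.5), with its top at about 112.5 by depth, as expected for a 100 mm centre. I correct by 2 mm and 1 mm, descend 130 mm and time the closing for the next upright phase at t≈16.6.

>>> move_arm:
  rows:
    - {"tx": -0.2, "ty": 0.8, "tz": 0.1, "rx": 0, "ry": 0, "rz": 0, "grip": 100}
    - {"tx": 0, "ty": 1.5, "tz": 0, "rx": 0, "ry": 0, "rz": 0, "grip": 100}
    - {"tx": 0, "ty": 1.5, "tz": 0, "rx": 0, "ry": 0, "rz": 0, "grip": 100}
    - {"tx": 0, "ty": 1.7, "tz": 0, "rx": 0, "ry": 0, "rz": 0, "grip": 100}
    - {"tx": 0, "ty": 1.7, "tz": 0, "rx": 0, "ry": 0, "rz": 0, "grip": 100}
    - {"tx": 0, "ty": 1.7, "tz": 0, "rx": 0, "ry": 0, "rz": 0, "grip": 100}
    - {"tx": 0, "ty": 1.6, "tz": 0, "rx": 0, "ry": 0, "rz": 0, "grip": 100}
    - {"tx": 0, "ty": 1.2, "tz": 0, "rx": 0, "ry": 0, "rz": 0, "grip": 100}
    - {"tx": 0, "ty": 0.8, "tz": 0, "rx": 0, "ry": 0, "rz": 0, "grip": 100}
    - {"tx": 0, "ty": 0.5, "tz": 0, "rx": 0, "ry": 0, "rz": 0, "grip": 100}

```text
t: 15.42
eef_pos: [585.2, -89.3, 98.8]
tcp_rot: [-1.572, 0.0, -1.849]
ft_force: [0.5, -0.2, 0.3]
opening: 1.002
```

>>> move_arm:
  rows:
    - {"tx": 0, "ty": 0, "tz": 0, "rx": 0, "ry": 0, "rz": 0, "grip": 100}
    - {"tx": 0, "ty": 0, "tz": 0, "rx": 0, "ry": 0, "rz": 0, "grip": 100}
    - {"tx": 0, "ty": 0, "tz": 0, "rx": 0, "ry": 0, "rz": 0, "grip": 0}
    - {"tx": 0, "ty": 0, "tz": 0, "rx": 0, "ry": 0, "rz": 0, "grip": 0}
    - {"tx": 0, "ty": 0, "tz": 0, "rx": 0, "ry": 0, "rz": 0, "grip": 0}
    - {"tx": 0, "ty": 0, "tz": 0, "rx": 0, "ry": 0, "rz": 0, "grip": 0}
    - {"tx": 0, "ty": 0, "tz": 0, "rx": 0, "ry": 0, "rz": 0, "grip": 0}
    - {"tx": 0, "ty": 0, "tz": 0, "rx": 0, "ry": 0, "rz": 0, "grip": 0}
    - {"tx": 0, "ty": 0, "tz": 0, "rx": 0, "ry": 0, "rz": 0, "grip": 0}
    - {"tx": 0, "ty": 0, "tz": 0, "rx": 0, "ry": 0, "rz": 0, "grip": 0}

```text
t: 16.25
eef_pos: [585.6, -89.5, 100.1]
tcp_rot: [-1.571, 0.0, -1.85]
ft_force: [0.2, 0.2, -1.0]
opening: 0.498
```

>>> move_arm:
  rows:
    - {"tx": 0, "ty": 0, "tz": 0, "rx": 0, "ry": 0, "rz": 0, "grip": 0}
    - {"tx": 0, "ty": 0, "tz": 0, "rx": 0, "ry": 0, "rz": 0, "grip": 0}
    - {"tx": 0, "ty": 0, "tz": 0, "rx": 0, "ry": 0, "rz": 0, "grip": 0}
    - {"tx": 0, "ty": 0, "tz": 0, "rx": 0, "ry": 0, "rz": 0, "grip": 0}
    - {"tx": 0, "ty": 0, "tz": 0, "rx": 0, "ry": 0, "rz": 0, "grip": 0}
    - {"tx": 0, "ty": 0, "tz": 0, "rx": 0, "ry": 0, "rz": 0, "grip": 0}
    - {"tx": 0, "ty": 0, "tz": 0, "rx": 0, "ry": 0, "rz": 0, "grip": 0}
    - {"tx": 0, "ty": 0, "tz": 0, "rx": 0, "ry": 0, "rz": 0, "grip": 0}
    - {"tx": 0, "ty": 0, "tz": 0, "rx": 0, "ry": 0, "rz": 0, "grip": 0}
    - {"tx": 0, "ty": 0, "tz": 0, "rx": 0, "ry": 0, "rz": 0, "grip": 0}

```text
t: 17.08
eef_pos: [585.9, -88.4, 100.3]
tcp_rot: [-1.57, 0.001, -1.85]
ft_force: [2.4, 8.1, 1.6]
opening: 0.251
```

>>> move_arm:
  rows:
    - {"tx": 0, "ty": 0, "tz": 0, "rx": 0, "ry": 0, "rz": 0, "grip": 0}
    - {"tx": 0, "ty": 0, "tz": 0, "rx": 0, "ry": 0, "rz": 0, "grip": 0}
    - {"tx": 0, "ty": 0, "tz": 0, "rx": 0, "ry": 0, "rz": 0, "grip": 0}
    - {"tx": 0, "ty": 0, "tz": 0, "rx": 0, "ry": 0, "rz": 0, "grip": 0}
    - {"tx": 0, "ty": 0, "tz": 0, "rx": 0, "ry": 0, "rz": 0, "grip": 0}
    - {"tx": 0, "ty": 0, "tz": 0, "rx": 0, "ry": 0, "rz": 0, "grip": 0}

```text
t: 17.58
eef_pos: [585.9, -88.5, 100.3]
tcp_rot: [-1.57, 0.001, -1.85]
ft_force: [2.5, 7.8, 1.8]
opening: 0.256
```

Run:
```python
from h import *
s=env.state();print({k:s[k] for k in('t','eef_pos','tcp_rot','ft_force','moment','opening')})
for n in('side','wrist','top'): snap(n,n+'8')
```

```text
{'t': 17.5833, 'eef_pos': array([585.93130724, -88.45864337, 100.29288001]), 'tcp_rot': array([-1.57027430e+00,  1.44859415e-03, -1.85009683e+00]), 'ft_force': array([2.45608778, 7.84612668, 1.84617033]), 'moment': array([ 1.47139009, -0.25737336,  0.09658538]), 'opening': 0.25603690899743}
```

View pics/wrist8.png

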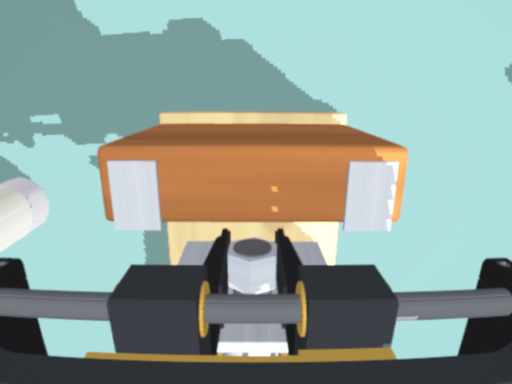

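View pics/side8.png

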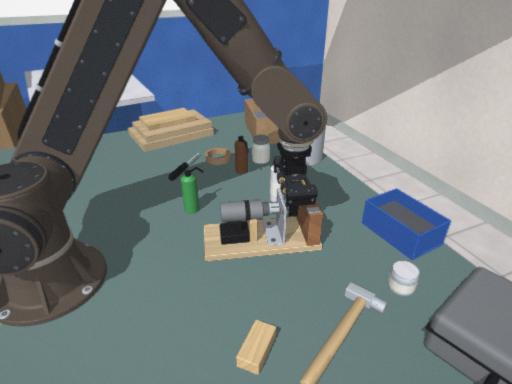

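The head sits between the fingers with the opening at 24 mm, exactly across the flats. A side load of about 8 N remains, so I shift 1 mm to ease it and then check that the head no longer turns.

>>> move_arm:
  rows:
    - {"tx": -0.1, "ty": 0, "tz": 0, "rx": 0, "ry": 0, "rz": 0, "grip": 0}
    - {"tx": 0, "ty": 0, "tz": 0, "rx": 0, "ry": 0, "rz": 0, "grip": 0}
    - {"tx": 0, "ty": 0, "tz": 0, "rx": 0, "ry": 0, "rz": 0, "grip": 0}
    - {"tx": 0, "ty": 0, "tz": 0, "rx": 0, "ry": 0, "rz": 0, "grip": 0}
    - {"tx": 0, "ty": 0, "tz": 0, "rx": 0, "ry": 0, "rz": 0, "grip": 0}
    - {"tx": 0, "ty": 0, "tz": 0, "rx": 0, "ry": 0, "rz": 0, "grip": 0}
    - {"tx": 0, "ty": 0, "tz": 0, "rx": 0, "ry": 0, "rz": 0, "grip": 0}
    - {"tx": 0, "ty": 0, "tz": 0, "rx": 0, "ry": 0, "rz": 0, "grip": 0}
    - {"tx": 0, "ty": 0, "tz": 0, "rx": 0, "ry": 0, "rz": 0, "grip": 0}
    - {"tx": 0, "ty": 0, "tz": 0, "rx": 0, "ry": 0, "rz": 0, "grip": 0}

```text
t: 18.57
eef_pos: [586.0, -88.4, 100.2]
tcp_rot: [-1.57, 0.0, -1.85]
ft_force: [1.0, 4.7, 5.7]
opening: 0.256
```

Run:
```python
from h import *
s=env.state();print({k:s[k] for k in('t','eef_pos','ft_force','opening')})
_,a,_=load('wrist8');snap('wrist','wrist9');_,b,_=load('wrist9')
f=lambda i:cv2.resize(i[220:300,205:300],None,fx=4,fy=4,interpolation=cv2.INTER_CUBIC)
cv2.imwrite('pics/w9.png',np.hstack([f(a),f(b)]))
print(np.abs(a[235:290,235:272].astype(int)-b[235:290,235:272]).mean())
z=load('side8')[1];cv2.imwrite('pics/s8.png',cv2.resize(z[130:250,220:340],None,fx=4.5,fy=4.5,interpolation=cv2.INTER_CUBIC))
```

```text
{'t': 18.5667, 'eef_pos': array([585.96492084, -88.40117663, 100.24415792]), 'ft_force': array([1.02922934, 4.71761012, 5.65895603]), 'opening': 0.25577914713438865}
0.714987714987715
```

View pics/w9.png

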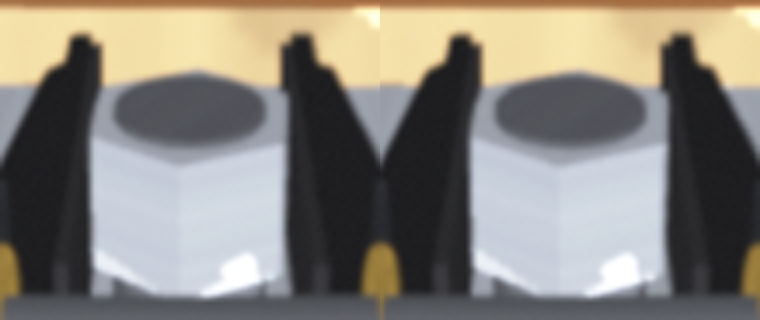

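View pics/s8.png

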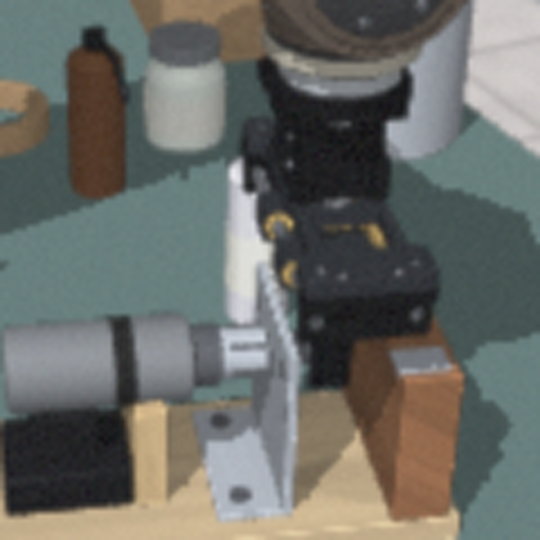

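The two wrist crops, taken 1 s apart, show the head in an identical attitude with a corner up and flats on the pads, so it has stalled. The side crop shows the can still standing behind the bracket. I hand the job in.

```bash
python3 -c "
from cell import env
print(env.job_done())"
```

```text
the job is handed in; nothing more can be done
None
```

The job is handed in at about t = 18.6 s, well inside the 61 s limit. The bolt head is held in the fingers and has stopped turning. `job_done` gives no verdict, so success is judged only from my own checks.

- **Spraying:** I picked up the silver-white can, not the brown or green one. I aimed its tube from the open +y end of the gap, with the tip about 56 mm from the bolt head. The computed aim error was about 1–2 mm, and I held it there for 1.7 s.
- **Can put back:** I stood it upright about 19 cm along the gap from the bolt. It is clear of the gripper and was still standing in the last side view.
- **Bolt grip:** The fingers closed to 24 mm, which is the size across the flats. The grip point is about 1–2 mm from the measured centre of the head. Two wrist pictures about 1 s apart show the head in the same position.

**Disagreements and failures:**
- The side camera was offset by about 1.3 px, which I allowed for.
- A leftover force of about 5–8 N remained on the wrist while gripping; a 1 mm shift eased the sideways part only.
- My first move calls were refused because rows must have all seven fields; nothing moved.
- I did not measure the bystanders again at the end. In the pictures none appeared to have moved.

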